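Stow the sanding block and shut the chest on its folding stay

ROBOT

A 6-joint arm with a two-finger parallel gripper is mounted at the origin on the work surface. World frame = base frame: x ahead of the robot, y to its left, z up, the work surface at z = 0. Lengths are in m, angles in rad, forces in N, time in s.
With the tool pointing down it reaches from about 0.325 to 0.9 m from the base axis. Payload 3.5 kg.
Tool frame: the origin (TCP) lies on the centre line of the jaws, within the pads' length; the fingertips stand 14 mm ahead of it and the grasp point (between the pads) lies 5 mm behind it; z points along the fingers, y is the line along which they close (so a half turn about z gives the same grasp; the last joint's range is limited). The gripper opens to 85 mm and grips with 20 to 120 N. Pads are 22 mm wide; open, the fingers measure 114 mm over their backs; the gripper's body (76 mm by 85 mm) begins 54 mm behind the grasp point. The pads swing forward as they close: fully open they stand 13 mm farther back than shut.
Start: joints at [-1.334, 0.276, -0.026, 1.268, 0, 1.467], TCP at [0.208, -0.589, 0.245] pointing down, gripper open.
Joint ranges: [-3.12, 3.12], [-0.85, 1.88], [-1.08, 1.24], [-1.95, 2.15], [-1.57, 1.53], [-3.14, 3.14]. Speed limits (rad/s): [2.57, 2.57, 3.14, 3.14, 3.14, 3.14].

INTERFACE

Orientations are given as [roll, pitch, yaw] about the fixed x, y, z axes, in that order (R = Rz(yaw) Ry(pitch) Rx(roll)).
In Python, from bench import get_obs, read_camera, close_job, look_for gives the robot as it stands.
- The arm moves only by the shell command python3 -m jog 'ROWS' [FORCE]. ROWS is JSON, a list of rows, each an object with "translation": the shift along the tool's x, y, z in cm, a list of three; "twist": the turn about the tool's z in rad; "claw": the finger opening in cm, from 0 to 8.54. A call has 1 to 20 rows; each row shifts and turns the commanded pose from where the row before left it, along the tool's axes as they then stand; what a row does not reach is not made up. A row lasts 1/8 s, in which the tool goes at most 62.5 mm and 10.7 degrees, less where a joint would pass 70% of its speed; a pose out of reach is approached as far as the arm can. A call with a gripper value outside its range is refused whole. The fingers move at their own pace and stop on an object; FORCE is the grip in N (left out, the last holds). Time passes only in rows, so rows that do not move let the fingers close. It gives the time, the measured TCP pose, the force, the opening and the grip force at its end, in the units of the state.
- get_obs(): the state, without advancing time (a new reading comes with each control period).
- read_camera(name): name is "side" or "top"; returns a dict with "image" (420x560x3 uint8, blue, green, red), "z_map" (420x560 float32, m along the optical axis (not along the pixel's ray), 0 where there is no reading), "fx", "fy", "cx", "cy" (pixels), "k1" (the pictures are not rectified: a ray, as slopes to the right and down, at radius r is drawn at 1 + k1 r^2 times it, then the intrinsics apply), "world_to_cam" (4x4, takes a point from world to camera coordinates). Camera axes: x right, y down, z forward; pixel columns grow to the right and rows downward; lengths in m; the calibration is good to about 2 mm. A picture is of the moment at which its call begins.
- close_job(): hands the job in; it is judged then, once.
Trained networks look in the newest picture that a camera, given by its name, has taken for a name from the list of things; names that differ only in an ending like _2 or _b are one class to them, and where a whole thing is asked for, a point or a joint stands for the part that bears it (a point fixed in the world has none). Each returns a list of dicts, best first, with "p" (0 to 1); they miss things now and then, are a little off and sometimes report something else, mostly with a low value. They report only what shows in the picture. A call takes as long as a camera call. They do not tell look-alikes from the thing itself.
- look_for(camera, name): "xyz" ([x, y, z] in m, in the coordinates of the camera as it stood for that picture, good to about 4 mm: the middle of the surface that is visible of it).
The state is a dict: "time_s": time; "joint_pos": joint angles; "dq": joint speeds; "joint_efforts": joint torques, N m; "eef_pos": TCP position; "tool_rot": TCP orientation; "ft_force": force on the tool from outside, world axes, zero at the start; "moment": the same for the moment, N m; "width": finger opening in m; "gripper_force": force on a finger pad.
Only numpy, scipy, OpenCV 4.12 (cv2) and the standard library are available. Lean on these libraries where they do the work, as an engineer would, in place of code of your own. Each camera call takes 0.05 s, during which the arm holds its last target. There are 200 camera calls.

TASK

Raise the chest's lid by its handle until the folding stay on its side locks and holds the lid up by itself, and lay the hand sanding block flat, cork down, on the floor of the chest's empty compartment. Then take the stay by its knee pin, ease it off its lock and fold it to bring the lid down gently, without letting it drop, until it is fully shut. Do not force the stay, or its foot will slip in its slot, and leave the other things alone.

Things in the scene. Friction and masses are not known exactly. Their poses are not given: they have to be found in the camera images.
- chest: Fixed wooden chest, 180 mm deep (x) x 260 mm wide (y) x 100 mm high without its lid, walls 10 mm. Origin: centre of its underside, on the table; front faces its -x, z up. A divider 8 mm thick, 70 mm above the table, parts the inside at y = +14 mm; the +y part holds a stack of sanding discs up to 48 mm above the table, the -y part is empty.
- compartment (a point): Centre of the floor of the chest's empty compartment: chest x = 0, y = -55 mm, 18 mm above the table. The compartment is 160 mm (chest x) by 130 mm (y), its outer walls 82 mm deep.
- lid_hinge (a point): Middle of the lid's hinge line, on the chest's far rim (chest x = +90 mm, 101 mm above the table); the line runs along the chest's y.
- lid (a joint): Lid angle in rad: 0 shut, growing as the front edge rises. The wooden lid (0.6 to 0.9 kg, 10 mm thick) falls shut unless the stay is locked. The stay comes straight at 1.26 to 1.49 rad, differing every time, and raising then stops dead; let back a few mm (about 6 at the handle) the lid rests on the locked stay.
- lid_handle (a point): Middle of the lid's handle: round steel bar 10 mm thick, 100 mm long along the chest's y, on two end brackets, 40 mm in front of the lid's front edge; 220 mm from the hinge line, 107 mm above the table when shut. Pinched from above, the fingers closing along the chest's x, it turns between them as the lid swings up.
- knee_pin (a point): Point to grip on the knee pin of the folding stay at the chest's +y end: round steel rod 12 mm thick, 84 mm long, along the chest's y; this point is 69 mm beyond the end wall. Lid shut: the knee is folded forward, pin 46 mm above the table, 110 mm in front of the chest's middle. Lid up and locked: pin 115 to 135 mm high. It moves on a circle about the foot.
- knee (a point): Axis of the knee joint at the stay's two flat links, 58 mm inward of knee_pin. As the links come into line a light spring carries the knee past it to the rear stop: locked. To fold, bring the pin forward (2 to 4 N; this first lifts the lid some mm), then on forward and down its circle: past the line the lid's weight hangs on the pin and follows it down.
- stay_foot (a point): Lower pivot of the stay: centre of the pin's circle (radius 101 mm, chest xz plane), 62 mm inward of knee_pin. A steel foot clamped in an upright slot (chest x = -10 mm, 29 to 41 mm above the table, differing every time). Above about 60 N along the slot it slips for good; pulling the lid's handle against the straight stay does so at about 18 N.
- sanding_block: Loose hand sanding block of pale wood, 0.13 to 0.2 kg: sole 60 mm (x) x 90 mm (y) x 16 mm high, cork underneath, on it a grip ridge 26 mm wide (x), 86 mm long (y), its top 60 mm above the sole's underside. Origin: centre of the underside, z up.
- glue_bottle: Bystander, to be left alone: white glue bottle, 56 mm across, 130 mm high. Origin: centre of its underside.
- sander: Bystander, to be left alone: grey orbital sander standing on the ribbed mat, 124 mm across, 152 mm high. Origin: centre of its underside.
- body_blank: Bystander, to be left alone: pale instrument-shaped wooden blank lying on the ribbed mat, about 320 mm long, 22 mm thick.
- try_square: Bystander, to be left alone: try square lying flat behind the chest, wooden stock 110 mm, steel blade 150 mm.
- screwdriver: Bystander, to be left alone: a screwdriver with a wooden handle lying in front of the chest.
- pencil_mug: Bystander, to be left alone: white mug, 80 mm across, 95 mm high. Origin: centre of its underside.
- wax_tin: Bystander, to be left alone: bare round tin, 72 mm across, 50 mm high. Origin: centre of its underside.
Not all that is in view belongs to the job. Of the things that look like the sanding_block, take the one that is farthest to the robot's left at the start.

How it is judged:
On the way, in this order (a step that is already met when the one before it is completed fails the run):
1. the lid stands open on its locked stay, out of the fingers (value of joint lid above 1.15 rad and contact force between the fingers and lid below 0.1 N), for 0.4 s.
2. the sanding block lies flat on the floor of the empty compartment, let go, the lid still up on its stay (x of sanding_block in the frame of chest between -0.085 and 0.085 m and y of sanding_block in the frame of chest between -0.125 and 0.015 m and z of sanding_block in the frame of chest below 0.03 m and angle between sanding_block's own z axis and vertical below 0.2 rad and value of joint lid above 1.15 rad and contact force between the fingers and sanding_block below 0.1 N and linear speed of sanding_block below 0.03 m/s), for 0.2 s.
At the end, for the whole second after the job is handed in: The lid is shut (under 0.03 rad), the sanding block lies flat (within 0.2 rad) and still on the floor of the empty compartment, and the stay's foot is within 3 mm of where it was clamped (value of joint lid below 0.03 rad and x of sanding_block in the frame of chest between -0.085 and 0.085 m and y of sanding_block in the frame of chest between -0.125 and 0.015 m and z of sanding_block in the frame of chest below 0.03 m and angle between sanding_block's own z axis and vertical below 0.2 rad and linear speed of sanding_block below 0.03 m/s and distance of stay_foot from where it was at the start of the episode below 0.003 m); the robot touches nothing.
It fails at once if the lid is let drop: it comes down faster than 2.5 rad/s while still more than 0.12 rad open (value of joint lid above 0.12 rad and velocity of joint lid below -2.5 rad/s).
It fails at once if the stay is forced: its foot slips more than 3 mm in its slot (distance of stay_foot from where it was at the start of the episode above 0.003 m).
It fails at once if a bystander is shifted by more than 30 mm (distance of any of glue_bottle, sander, body_blank, try_square, screwdriver, pencil_mug, wax_tin from where it was at the start of the episode above 0.03 m).
It also fails if it takes over 72 s, if anything falls off the work surface, if the arm or the gripper's body presses on something with over 40 N, if the wrist force passes 120 N, or if a joint passes its speed limit or range.

## Working session

There is one attempt and no reset: what is moved stays moved. The work goes in short steps, Python scripts to look and compute and a shell command to move; the robot and the scene stay as the last step left them, time stands still between calls to the robot, and variables do not carry over. Pictures are saved under pics/ and viewed, at most 10 in all, crops included, and the job is handed in when it is done.

```bash
ls; mkdir -p pics; cat > h.py <<'E'
import numpy as np, cv2
from bench import *
def cam(n):
    c=read_camera(n); c['T']=np.linalg.inv(np.array(c['world_to_cam'])); return c
def w(c,p): return (c['T']@np.r_[p,1])[:3]
def cloud(c):
    z=c['z_map']; v,u=np.mgrid[:420,:560]
    K=np.array([[c['fx'],0,c['cx']],[0,c['fy'],c['cy']],[0,0,1]])
    p=cv2.undistortPoints(np.stack([u.ravel(),v.ravel()],1).astype(np.float64)[:,None],K,np.array([c['k1'],0,0,0.]))[:,0]
    P=np.c_[p,np.ones(len(p))]*z.reshape(-1,1)
    P=P@c['T'][:3,:3].T+c['T'][:3,3]; P[z.ravel()==0]=np.nan
    return P.reshape(420,560,3)
E
cat > a.py <<'E'
from h import *
np.set_printoptions(precision=4,suppress=True)
ims=[]
for n in ['side','top']:
    c=cam(n); ims.append(c['image']); print(n,c['fx'],c['k1'],c['T'][:3,3])
    cv2.imwrite(f'pics/{n}0.png',c['image'])
    for k in ['chest','lid','lid_handle','knee_pin','knee','stay_foot','sanding_block','glue_bottle','sander','body_blank','try_square','screwdriver','pencil_mug','wax_tin']:
        for d in look_for(n,k)[:4]: print(' ',k,round(d['p'],2),w(c,d['xyz']))
o=get_obs(); print(o['time_s'],o['eef_pos'],o['tool_rot'],o['width'])
E
python3 a.py
```

```text
pics
side 401.48334410250254 -0.05567149540428371 [0.2729 0.9558 0.999 ]
  chest 0.77 [0.5801 0.1047 0.1087]
  lid 0.88 [0.5858 0.065  0.1104]
  lid 0.49 [0.5161 0.4918 0.0266]
  lid_handle 0.79 [0.5897 0.0664 0.1107]
  lid_handle 0.65 [ 0.6104 -0.4991  0.0641]
  knee_pin 0.81 [0.509  0.1899 0.0476]
  knee 0.62 [0.5071 0.1867 0.0502]
  sanding_block 0.86 [ 0.5229 -0.6613  0.0273]
  sanding_block 0.79 [ 0.4644 -0.3307  0.0196]
  sanding_block 0.77 [ 0.4651 -0.4741  0.0268]
  sanding_block 0.76 [ 0.3298 -0.4233  0.0272]
  glue_bottle 0.72 [ 0.6207 -0.3135  0.0651]
  sander 0.94 [0.6606 0.4461 0.0846]
  sander 0.73 [0.5772 0.1086 0.1095]
  sander 0.2 [ 0.413  -0.0269  0.0202]
  body_blank 0.77 [0.5142 0.4914 0.0274]
  body_blank 0.65 [ 0.4101 -0.0267  0.0185]
  body_blank 0.25 [0.5766 0.1023 0.1119]
  try_square 0.93 [0.8028 0.2115 0.005 ]
  screwdriver 0.73 [ 0.4121 -0.0244  0.0189]
  pencil_mug 0.87 [ 0.6109 -0.5025  0.0686]
  wax_tin 0.69 [ 0.7805 -0.1429  0.0466]
top 455.3349196158803 -0.11972546861585857 [ 0.4064 -0.0869  1.7235]
  chest 0.97 [0.5878 0.0453 0.1139]
  lid 0.88 [0.59
[... 283 characters left out ...]
99 -0.6654  0.0309]
  sanding_block 0.86 [ 0.3268 -0.4434  0.0163]
  sanding_block 0.75 [ 0.4639 -0.488   0.0156]
  sanding_block 0.62 [ 0.4665 -0.3593  0.0199]
  glue_bottle 0.47 [ 0.6166 -0.3353  0.0856]
  glue_bottle 0.31 [0.6679 0.399  0.0864]
  sander 0.7 [0.6687 0.3985 0.0909]
  body_blank 0.82 [0.5174 0.4808 0.0225]
  body_blank 0.55 [ 0.6159 -0.3336  0.0882]
  try_square 0.81 [0.8067 0.2175 0.0036]
  try_square 0.35 [ 0.6187 -0.3352  0.087 ]
  screwdriver 0.72 [ 0.4145 -0.0372  0.022 ]
  screwdriver 0.6 [0.5879 0.0465 0.1116]
  pencil_mug 0.73 [ 0.613  -0.535   0.0386]
  wax_tin 0.52 [ 0.7822 -0.1664  0.0491]
1.5 [ 0.2083 -0.5892  0.2453] [-3.1416 -0.      0.3398] 0.08568558675899156
```

View pics/side0.png

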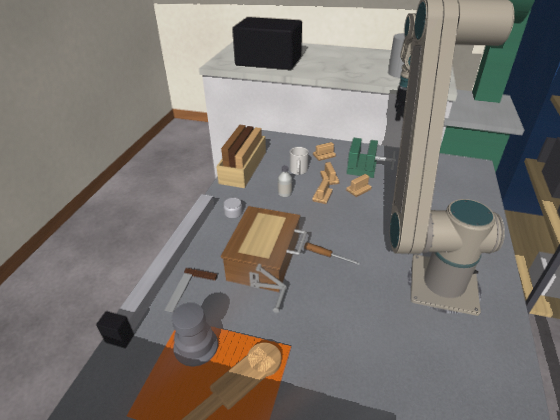

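View pics/top0.png

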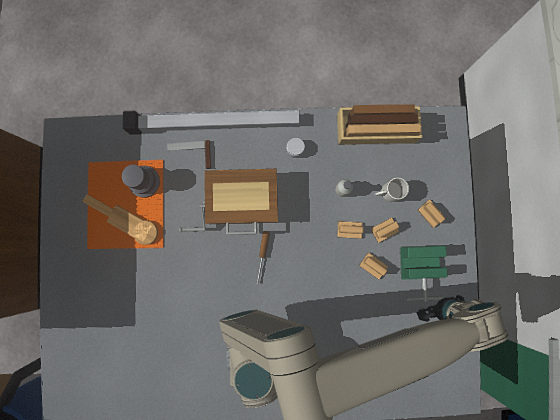

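Side view: chest (262,245), handle (300,240), stay/pin (272,290), screwdriver (330,252). Top view: chest (241,195), handle (241,228), knee pin (192,229), four blocks; leftmost (350,230).

```bash
cat > b.py <<'E'
from h import *
np.set_printoptions(precision=4,suppress=True)
def rect(P,name):
    r=cv2.minAreaRect((P[:,:2]*1000).astype(np.float32)); print(name,len(P),np.array(r[0]).round(1),np.array(r[1]).round(1),round(r[2],1),'zmed',np.median(P[:,2]).round(4))
for n in ['top','side']:
    c=cam(n); P=cloud(c); x,y,z=P[...,0],P[...,1],P[...,2]; print(n)
    m=(abs(x-.59)<.16)&(abs(y-.04)<.17)&(z>.1)&(z<.13)
    m2=cv2.morphologyEx(m.astype(np.uint8),cv2.MORPH_OPEN,np.ones((7,7),np.uint8))>0
    rect(P[m2],'lid')
    h=m&~(cv2.dilate(m2.astype(np.uint8),np.ones((3,3)))>0)&(x<.5); 
    if h.sum()>5: rect(P[h],'handle'); print(P[h].min(0),P[h].max(0))
    b=(abs(x-.466)<.06)&(abs(y+.359)<.06)
    rect(P[b&(z>.008)],'block'); rect(P[b&(z>.045)],'ridge'); 
    k=(x>.42)&(x<.6)&(y>.17)&(y<.3)&(z>.03)&(z<.08)
    rect(P[k],'pin')
    q=P[k&(x<.5)]; print('pin pts',q.min(0),q.max(0),q.mean(0))
E
python3 b.py
```

```text
top
lid 3853 [597.3  40. ] [192.9 260.6] 0.1 zmed 0.1117
handle 129 [477.9  40.3] [107.7  35.9] 88.7 zmed 0.11
[ 0.46   -0.0138  0.1006] [0.497  0.0939 0.1208]
block 381 [ 459.2 -360.1] [ 98.3 110.5] 78.9 zmed 0.0204
ridge 165 [ 470.  -358.6] [81.  26.6] 84.9 zmed 0.0579
pin 122 [532.  228.4] [112.3  96.3] 1.7 zmed 0.0499
pin pts [0.4746 0.1791 0.0363] [0.4987 0.2754 0.0652] [0.4852 0.2262 0.0501]
side
lid 3230 [597.2  45.7] [269.2 194.7] 89.7 zmed 0.1115
handle 126 [476.8  41.7] [114.2  34.2] 89.3 zmed 0.1096
[ 0.4601 -0.0152  0.1012] [0.4945 0.0989 0.1138]
block 274 [ 470.9 -356.5] [92.4 61.9] 83.8 zmed 0.0272
ridge 102 [ 469.6 -355.2] [86.9 26.3] 86.4 zmed 0.0573
pin 489 [518.2 200.7] [ 79.3 158.9] 48.6 zmed 0.0486
pin pts [0.4761 0.1802 0.0357] [0.4999 0.2767 0.0647] [0.4861 0.227  0.0492]
```

```bash
python3 -m jog '[{"translation":[0,0,0],"twist":-0.176,"claw":2.5},{"translation":[0,0,0],"twist":-0.176,"claw":2.5},{"translation":[0,0,0],"twist":-0.176,"claw":2.5},{"translation":[0,0,0],"twist":-0.176,"claw":2.5},{"translation":[0,0,0],"twist":-0.176,"claw":2.5},{"translation":[0,0,0],"twist":-0.176,"claw":2.5},{"translation":[0,0,0],"twist":-0.175,"claw":2.5},{"translation":[4.84,1.99,0],"twist":0,"claw":2.5},{"translation":[4.84,1.99,0],"twist":0,"claw":2.5},{"translation":[4.84,1.99,0],"twist":0,"claw":2.5},{"translation":[4.84,1.99,0],"twist":0,"claw":2.5},{"translation":[4.84,1.99,0],"twist":0,"claw":2.5},{"translation":[4.84,1.99,0],"twist":0,"claw":2.5},{"translation":[4.84,1.99,0],"twist":0,"claw":2.5},{"translation":[4.84,1.99,0],"twist":0,"claw":2.5},{"translation":[4.84,1.99,0],"twist":0,"claw":2.5},{"translation":[4.84,1.99,0],"twist":0,"claw":2.5},{"translation":[4.84,1.99,0],"twist":0,"claw":2.5},{"translation":[4.84,1.99,0],"twist":0,"claw":2.5},{"translation":[4.84,1.99,0],"twist":0,"claw":2.5}]' 20
```

```text
time_s: 4.1
eef_pos: [0.4676, 0.0417, 0.2457]
tool_rot: [3.14, 0.0, 1.571]
ft_force: [0.4, -1.4, -0.5]
width: 0.0248
gripper_force: 0.0
```

```bash
python3 -m jog '[{"translation":[0,0,4],"twist":0,"claw":2.5},{"translation":[0,0,4],"twist":0,"claw":2.5},{"translation":[0,0,4],"twist":0,"claw":2.5},{"translation":[0,0,2.3],"twist":0,"claw":2.5},{"translation":[0,0,0],"twist":0,"claw":2.5}]'
python3 - <<'E'
from h import *
c=cam('side'); cv2.imwrite('pics/s1.png',cv2.resize(c['image'][180:330,200:380],None,fx=4,fy=4))
E
```

```text
time_s: 4.72
eef_pos: [0.4649, 0.0401, 0.1006]
tool_rot: [-3.137, -0.0, 1.571]
ft_force: [-1.5, 0.8, -0.2]
width: 0.0248
gripper_force: 0.0
```

View pics/s1.png

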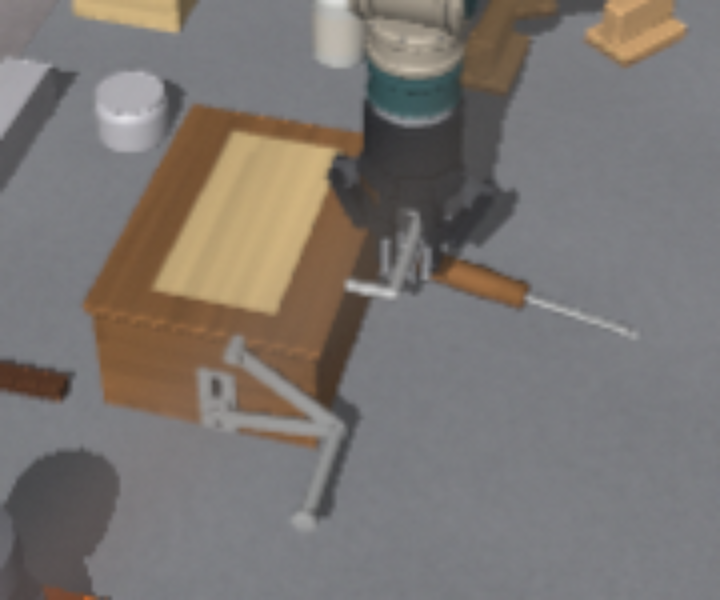

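Fingers straddle the bar at (405,255) in the crop; nothing else is touched. Close.

```bash
python3 -m jog '[{"translation":[0,0,0],"twist":0,"claw":0.6},{"translation":[0,0,0],"twist":0,"claw":0.6},{"translation":[0,0,0],"twist":0,"claw":0.6},{"translation":[0,0,0],"twist":0,"claw":0.6}]' 25
python3 -c "
import numpy as np
p=lambda t:np.array([.687-.22*np.cos(t+.027),.101+.22*np.sin(t+.027)])
a=0
for t in [.1,.2,.3,.4,.5,.6,.7,.8,.9,1.0,1.1,1.15,1.18,1.21,1.24]: print(t,((p(t)-p(a))*100).round(2),p(t).round(4)); a=t"
```

```text
time_s: 5.28
eef_pos: [0.4661, 0.0399, 0.1034]
tool_rot: [-3.14, 0.0, 1.571]
ft_force: [-5.4, 0.5, 4.4]
width: 0.0087
gripper_force: 24.8
0.1 [0.17 2.19] [0.4688 0.1289]
0.2 [0.39 2.16] [0.4726 0.1505]
0.3 [0.6  2.12] [0.4787 0.1717]
0.4 [0.81 2.04] [0.4868 0.1921]
0.5 [1.01 1.95] [0.4968 0.2116]
0.6 [1.2  1.84] [0.5088 0.2301]
0.7 [1.38 1.71] [0.5226 0.2472]
0.8 [1.54 1.57] [0.538  0.2629]
0.9 [1.69 1.41] [0.5549 0.277 ]
1.0 [1.82 1.23] [0.5732 0.2893]
1.1 [1.94 1.04] [0.5925 0.2997]
1.15 [1.   0.45] [0.6026 0.3042]
1.18 [0.61 0.24] [0.6087 0.3066]
1.21 [0.62 0.23] [0.6149 0.3089]
1.24 [0.63 0.21] [0.6212 0.3109]
```

```bash
python3 -m jog '[{"translation":[0,0.08,-1.1],"twist":0,"claw":0.6},{"translation":[0,0.09,-1.09],"twist":0,"claw":0.6},{"translation":[0,0.19,-1.08],"twist":0,"claw":0.6},{"translation":[0,0.2,-1.08],"twist":0,"claw":0.6},{"translation":[0,0.6,-2.12],"twist":0,"claw":0.6},{"translation":[0,0.81,-2.04],"twist":0,"claw":0.6},{"translation":[0,1.01,-1.95],"twist":0,"claw":0.6},{"translation":[0,1.2,-1.84],"twist":0,"claw":0.6},{"translation":[0,1.38,-1.71],"twist":0,"claw":0.6},{"translation":[0,1.54,-1.57],"twist":0,"claw":0.6},{"translation":[0,1.69,-1.41],"twist":0,"claw":0.6},{"translation":[0,1.82,-1.23],"twist":0,"claw":0.6},{"translation":[0,0,0],"twist":0,"claw":0.6}]'
cat > k.py <<'E'
from h import *
np.set_printoptions(precision=4,suppress=True)
o=get_obs(); print('t',o['time_s'],'tcp',o['eef_pos'],'F',o['ft_force'],'grip',o['gripper_force'])
for n in ['side','top']:
    c=cam(n); P=cloud(c).reshape(-1,3)
    q=P[(P[:,1]>.205)&(P[:,1]<.265)&(P[:,0]>.42)&(P[:,0]<.66)&(P[:,2]>.025)&(P[:,2]<.17)&~((P[:,0]>.59)&(P[:,1]>.29))]
    # outer pin cluster; camera sees the near face, so shift one radius along the viewing ray
    v=q-c['T'][:3,3]; v[:,1]=0; v/=np.linalg.norm(v,axis=1,keepdims=True)
    print(n,len(q),'pin centre',np.median(q+.0055*v,axis=0) if len(q) else None,'sd',q.std(0))
    for k in ['knee_pin','knee']: print('  ',k,[(round(d['p'],2),w(c,d['xyz'])) for d in look_for(n,k)[:1]])
E
python3 k.py
```

```text
time_s: 6.9
eef_pos: [0.5755, 0.0399, 0.2909]
tool_rot: [3.134, 0.0, 1.571]
ft_force: [-8.8, 0.7, 11.9]
width: 0.0088
gripper_force: 26.0
t 6.9 tcp [0.5755 0.0399 0.2909] F [-8.7926  0.6746 11.9157] grip 26.023719906806946
side 67 pin centre [0.5615 0.2333 0.1281] sd [0.0033 0.0168 0.0025]
   knee_pin [(0.79, array([0.5694, 0.1909, 0.1325]))]
   knee []
top 49 pin centre [0.5595 0.2358 0.1295] sd [0.0029 0.0172 0.004 ]
   knee_pin [(0.4, array([0.5629, 0.207 , 0.1344]))]
   knee [(0.4, array([0.5577, 0.2117, 0.1339]))]
```

```bash
python3 -m jog '[{"translation":[0,-0.22,-0.33],"twist":0,"claw":0.6},{"translation":[0,0.87,-0.5],"twist":0,"claw":0.6},{"translation":[0,0.9,-0.43],"twist":0,"claw":0.6},{"translation":[0,0.91,-0.39],"twist":0,"claw":0.6},{"translation":[0,0.93,-0.34],"twist":0,"claw":0.6},{"translation":[0,0,0],"twist":0,"claw":0.6},{"translation":[0,0,0],"twist":0,"claw":0.6}]'
python3 k.py
```

```text
time_s: 8.07
eef_pos: [0.6087, 0.04, 0.3064]
tool_rot: [3.138, -0.0, 1.571]
ft_force: [-2.8, 0.5, 5.6]
width: 0.0091
gripper_force: 26.7
t 8.075 tcp [0.6087 0.04   0.3064] F [-2.7772  0.5348  5.6387] grip 26.678703725337982
side 68 pin centre [0.5857 0.2389 0.1312] sd [0.0033 0.0169 0.0025]
   knee_pin [(0.75, array([0.5909, 0.1868, 0.1365]))]
   knee [(0.92, array([0.5837, 0.1837, 0.1364]))]
top 65 pin centre [0.5847 0.2336 0.1305] sd [0.0039 0.0168 0.0037]
   knee_pin [(0.7, array([0.588 , 0.2162, 0.1344]))]
   knee []
```

```bash
cat > f.py <<'E'
import numpy as np,sys
from scipy.optimize import least_squares
H=np.array([.687,.101])
D=[(0,.487,.046),(1.02,.5603,.1288),(1.185,.5852,.131)]+[tuple(map(float,a.split(','))) for a in sys.argv[1:]]
A=lambda t,a,b:H+a*np.array([-np.cos(t+b),np.sin(t+b)])
def res(p):
    a,b,L,zf=p; F=np.array([.587,zf])
    return [np.linalg.norm(np.array(d[1:])-A(d[0],a,b))-L for d in D]+[np.linalg.norm(np.array(d[1:])-F)-.101 for d in D]+[.2*(b-.05)*.1]
s=least_squares(res,[.1,.05,.1,.033]); print(s.x,np.array(s.fun).round(4))
a,b,L,zf=s.x
t=np.linspace(1,1.6,601); g=[L+.101-np.linalg.norm(A(x,a,b)-[.587,zf]) for x in t]
print('straight at',t[np.argmax(np.array(g)<0)],'gap mm',[round(1000*v,2) for v in g[::50]])
E
python3 f.py
```

```text
[0.11756992 0.0436032  0.10214403 0.03069291] [-0.      0.0001 -0.0001  0.0002  0.0007 -0.0007 -0.0001]
straight at 1.3650000000000002 gap mm [np.float64(26.44), np.float64(22.45), np.float64(18.56), np.float64(14.8), np.float64(11.14), np.float64(7.61), np.float64(4.21), np.float64(0.92), np.float64(-2.24), np.float64(-5.27), np.float64(-8.17), np.float64(-10.93), np.float64(-13.57)]
```

```bash
python3 -m jog '[{"translation":[0,0.56,-0.4],"twist":0,"claw":0.6},{"translation":[0,0.57,-0.19],"twist":0,"claw":0.6},{"translation":[0,0.57,-0.17],"twist":0,"claw":0.6},{"translation":[0,0.58,-0.15],"twist":0,"claw":0.6},{"translation":[0,0.58,-0.13],"twist":0,"claw":0.6},{"translation":[0,0,0],"twist":0,"claw":0.6},{"translation":[0,0,0],"twist":0,"claw":0.6}]'
python3 k.py
```

```text
time_s: 9.25
eef_pos: [0.6348, 0.04, 0.315]
tool_rot: [-3.14, -0.0, 1.571]
ft_force: [-2.6, -0.5, 3.4]
width: 0.0087
gripper_force: 26.1
t 9.25 tcp [0.6348 0.04   0.315 ] F [-2.578  -0.5131  3.4363] grip 26.091046929359436
side 67 pin centre [0.6335 0.2366 0.1194] sd [0.0031 0.0174 0.0028]
   knee_pin [(0.83, array([0.6341, 0.188 , 0.1244]))]
   knee [(0.6, array([0.6267, 0.1853, 0.1245]))]
top 57 pin centre [0.6329 0.2324 0.1185] sd [0.0038 0.016  0.0037]
   knee_pin [(0.69, array([ 0.612 , -0.5349,  0.0369]))]
   knee []
```

```bash
python3 -m jog '[{"translation":[0,-0.2,0.05],"twist":0,"claw":0.6},{"translation":[0,-0.2,0.05],"twist":0,"claw":0.6},{"translation":[0,0,0],"twist":0,"claw":0.6},{"translation":[0,0,0],"twist":0,"claw":0.6}]'
python3 k.py; python3 -m jog '[{"translation":[0,-0.2,0.05],"twist":0,"claw":0.6},{"translation":[0,-0.2,0.05],"twist":0,"claw":0.6},{"translation":[0,0,0],"twist":0,"claw":0.6},{"translation":[0,0,0],"twist":0,"claw":0.6}]'
python3 k.py
```

```text
time_s: 10.05
eef_pos: [0.6317, 0.04, 0.3142]
tool_rot: [3.141, -0.0, 1.571]
ft_force: [-2.4, 1.3, 4.5]
width: 0.0089
gripper_force: 26.3
t 10.05 tcp [0.6317 0.04   0.3142] F [-2.4011  1.3284  4.5492] grip 26.297694146633148
side 65 pin centre [0.6365 0.2356 0.1181] sd [0.0034 0.017  0.0021]
   knee_pin [(0.88, array([0.6316, 0.1868, 0.1236]))]
   knee [(0.74, array([0.6281, 0.1898, 0.1229]))]
top 49 pin centre [0.6359 0.2325 0.1187] sd [0.0029 0.017  0.0035]
   knee_pin [(0.49, array([0.6406, 0.2261, 0.1261]))]
   knee []
time_s: 10.85
eef_pos: [0.6301, 0.0399, 0.3138]
tool_rot: [3.136, -0.0, 1.571]
ft_force: [6.2, 0.2, 4.6]
width: 0.0088
gripper_force: 26.2
t 10.85 tcp [0.6301 0.0399 0.3138] F [6.1906 0.2362 4.6302] grip 26.24696910381317
side 66 pin centre [0.6366 0.2359 0.1174] sd [0.0036 0.0171 0.0018]
   knee_pin [(0.77, array([0.6368, 0.1909, 0.1217]))]
   knee [(0.63, array([0.6309, 0.1869, 0.1259]))]
top 48 pin centre [0.6355 0.2333 0.1181] sd [0.003  0.017  0.0043]
   knee_pin []
   knee [(0.39, array([ 0.7817, -0.1658,  0.0475]))]
```

```bash
python3 -m jog '[{"translation":[0,0.2,-0.15],"twist":0,"claw":0.6},{"translation":[0,0,0],"twist":0,"claw":1.2},{"translation":[0,0,0],"twist":0,"claw":2.6},{"translation":[0,0,0],"twist":0,"claw":2.6},{"translation":[0,0,0],"twist":0,"claw":2.6}]'
python3 k.py
```

```text
time_s: 11.78
eef_pos: [0.629, 0.0399, 0.3138]
tool_rot: [-3.14, 0.0, 1.571]
ft_force: [-0.7, -0.1, -0.5]
width: 0.026
gripper_force: 0.0
t 11.775 tcp [0.629  0.0399 0.3138] F [-0.7377 -0.1115 -0.5341] grip 0.0
side 68 pin centre [0.6364 0.2363 0.1177] sd [0.0033 0.0175 0.0022]
   knee_pin [(0.72, array([0.6335, 0.1898, 0.1191]))]
   knee [(0.81, array([0.6312, 0.1877, 0.1245]))]
top 49 pin centre [0.6354 0.2349 0.1192] sd [0.003  0.017  0.0039]
   knee_pin [(0.68, array([ 0.4665, -0.3593,  0.0141]))]
   knee [(0.56, array([0.6387, 0.2213, 0.1243]))]
```

```bash
python3 -m jog '[{"translation":[0,0,-2],"twist":0,"claw":2.6},{"translation":[0,0,-3],"twist":0,"claw":2.6},{"translation":[0,0,-3],"twist":0,"claw":2.6},{"translation":[-4,-1.6,0],"twist":0.08,"claw":4.5}]'
python3 - <<'E'
from h import *
np.set_printoptions(precision=3,suppress=True)
o=get_obs(); e=np.array(o['eef_pos']); print(e)
for n in ['side','top']:
    c=cam(n); P=cloud(c).reshape(-1,3)-e; P=P[(abs(P[:,0])<.25)&(abs(P[:,1])<.2)]
    print(n)
    for h in np.arange(.0,.4,.02):
        q=P[abs(P[:,2]-h)<.01]
        if len(q)>3: print(round(h,2),len(q),'x',np.percentile(q[:,0],[2,98]),'y',np.percentile(q[:,1],[2,98]))
    if n=='side': cv2.imwrite('pics/s2.png',c['image'][60:360,120:520])
E
```

```text
time_s: 12.58
eef_pos: [0.6155, 0.0011, 0.3975]
tool_rot: [3.135, -0.0, 1.492]
ft_force: [-0.1, -1.2, 0.6]
width: 0.0428
gripper_force: 0.0
[0.615 0.001 0.397]
side
0.0 76 x [-0.036  0.033] y [-0.012  0.015]
0.02 75 x [-0.036  0.034] y [-0.007  0.014]
0.04 174 x [-0.055  0.054] y [-0.014  0.018]
0.06 202 x [-0.06   0.059] y [-0.013  0.02 ]
0.08 281 x [-0.067  0.063] y [-0.005  0.021]
0.1 190 x [-0.051  0.059] y [-0.007  0.019]
0.12 149 x [-0.038  0.028] y [-0.002  0.038]
0.14 195 x [-0.038  0.03 ] y [-0.002  0.038]
0.16 223 x [-0.038  0.03 ] y [-0.009  0.038]
0.18 190 x [-0.035  0.029] y [-0.002  0.035]
0.2 194 x [-0.037  0.029] y [-0.004  0.037]
0.22 205 x [-0.036  0.028] y [-0.002  0.037]
0.24 249 x [-0.043  0.033] y [-0.007  0.038]
0.26 278 x [-0.045  0.038] y [-0.017  0.043]
0.28 362 x [-0.046  0.04 ] y [-0.023  0.045]
0.3 355 x [-0.045  0.039] y [-0.025  0.044]
0.32 381 x [-0.044  0.038] y [-0.024  0.042]
0.34 639 x [-0.246  0.035] y [0.028 0.077]
0.36 1148 x [-0.245  0.034] y [0.039 0.08 ]
0.38 1237 x [-0.245  0.039] y [0.039 0.079]
top
0.12 5 x [-0.032 -0.016] y [-0.041 -0.031]
0.14 11 x [-0.031 -0.002] y [-0.043 -0.032]
0.16 17 x [-0.023  0.007] y [-0.043 -0.038]
0.22 4 x [-0.019 -0.007] y [-0.04  -0.038]
0.28 12 x [-0.047  0.027] y [-0.049 -0.04 ]
0.34 6 x [-0.074 -0.008] y [-0.049 -0.039]
0.36 36 x [-0.237  0.01 ] y [-0.05  -0.033]
0.38 107 x [-0.242  0.035] y [-0.051  0.017]
```

View pics/s2.png

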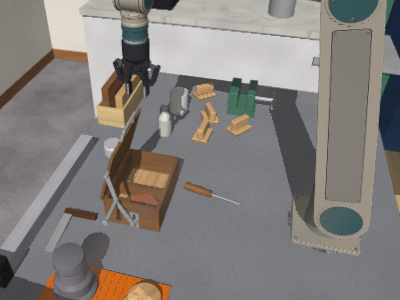

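Lid holds itself on the locked stay (lid at (120,160) in the crop); go for the block.

```bash
python3 -m jog '[{"translation":[-5.26,-1.67,0],"twist":0,"claw":5},{"translation":[-5.26,-1.67,0],"twist":0,"claw":5},{"translation":[-5.26,-1.67,3],"twist":0,"claw":5},{"translation":[-5.26,-1.67,3],"twist":0,"claw":5},{"translation":[-5.26,-1.67,3],"twist":0,"claw":5},{"translation":[-5.26,-1.67,3],"twist":0,"claw":5},{"translation":[-5.26,-1.67,3],"twist":0,"claw":5},{"translation":[0,0,4],"twist":0,"claw":5},{"translation":[0,0,0],"twist":0,"claw":5}]'; python3 b.py | grep -E 'block|ridge|top|side'
```

```text
time_s: 13.8
eef_pos: [0.4657, -0.3547, 0.2012]
tool_rot: [-3.135, -0.006, 1.49]
ft_force: [-1.0, 0.8, 1.1]
width: 0.0502
gripper_force: 0.0
top
block 1801 [ 457.8 -341.8] [ 94.7 130.7] 40.1 zmed 0.6203
ridge 1661 [ 457.6 -342.1] [ 93.9 130.8] 40.2 zmed 0.6218
  return _methods._mean(a, axis=axis, dtype=dtype,
  ret = ret.dtype.type(ret / rcount)
Traceback (most recent call last):
  File "b.py", line 16, in <module>
    q=P[k&(x<.5)]; print('pin pts',q.min(0),q.max(0),q.mean(0))
                                   ~~~~~^^^
ValueError: zero-size array to reduction operation minimum which has no identity
```

```bash
python3 -m jog '[{"translation":[0,0.4,4],"twist":0,"claw":5},{"translation":[0,0,4],"twist":0,"claw":5},{"translation":[0,0,4],"twist":0,"claw":5},{"translation":[0,0,2.5],"twist":0,"claw":5},{"translation":[0,0,1.2],"twist":0,"claw":5},{"translation":[0,0,0],"twist":0,"claw":5},{"translation":[0,0,0],"twist":0,"claw":2},{"translation":[0,0,0],"twist":0,"claw":2},{"translation":[0,0,0],"twist":0,"claw":2},{"translation":[0,0,0],"twist":0,"claw":2},{"translation":[0,0,0],"twist":0,"claw":2}]' 50; python3 - <<'E'
from h import *
c=cam('side'); P=cloud(c); m=(abs(P[...,0]-.466)<.06)&(abs(P[...,1]+.359)<.07)&(P[...,2]>.004)&(P[...,2]<.02)
print(P[m].min(0),P[m].max(0),P[m].mean(0))
cv2.imwrite('pics/s3.png',cv2.resize(c['image'][150:250,280:420],None,fx=4,fy=4))
E
```

```text
time_s: 15.22
eef_pos: [0.4736, -0.358, 0.0501]
tool_rot: [3.138, 0.002, 1.491]
ft_force: [0.3, 0.3, 6.3]
width: 0.0246
gripper_force: 50.9
[ 0.42305252 -0.39841198  0.00415477] [ 0.51261029 -0.30586875  0.01931792] [ 0.46765497 -0.33952725  0.01280725]
```

View pics/s3.png

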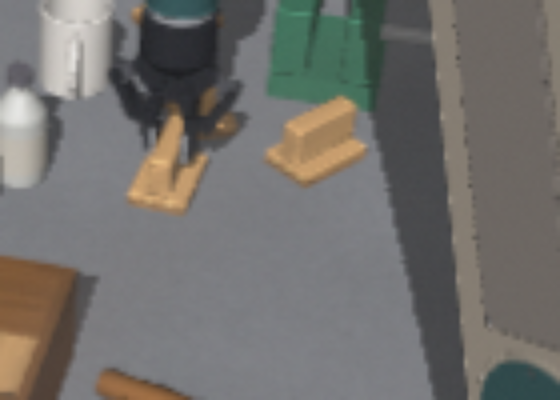

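The fingers hold the ridge of the leftmost block (165,150); lift and turn.

```bash
python3 -m jog '[{"translation":[0,0,-2],"twist":0,"claw":2},{"translation":[0,0,-3],"twist":0,"claw":2},{"translation":[0,0,-3],"twist":-0.183,"claw":2},{"translation":[0,0,-3],"twist":-0.183,"claw":2},{"translation":[0,0,-3],"twist":-0.183,"claw":2},{"translation":[0,0,-3],"twist":-0.183,"claw":2},{"translation":[0,0,0],"twist":-0.183,"claw":2},{"translation":[0,0,0],"twist":-0.183,"claw":2},{"translation":[0,0,0],"twist":-0.183,"claw":2},{"translation":[0,0,0],"twist":-0.183,"claw":2},{"translation":[0,0,0],"twist":-0.186,"claw":2},{"translation":[0,0,0],"twist":0,"claw":2}]'
```

```text
time_s: 16.77
eef_pos: [0.4718, -0.3565, 0.2178]
tool_rot: [3.141, -0.0, 3.139]
ft_force: [0.1, 0.2, -1.6]
width: 0.0251
gripper_force: 49.9
```

```bash
python3 -m jog '[{"translation":[-1.44,4.98,0],"twist":0,"claw":2},{"translation":[-1.44,4.98,0],"twist":0,"claw":2},{"translation":[-1.44,4.98,0],"twist":0,"claw":2},{"translation":[-1.44,4.98,0],"twist":0,"claw":2},{"translation":[-1.44,4.98,0],"twist":0,"claw":2},{"translation":[-1.44,4.98,0],"twist":0,"claw":2},{"translation":[-1.44,4.98,0],"twist":0,"claw":2},{"translation":[0,0,0],"twist":0,"claw":2},{"translation":[0,0,0],"twist":0,"claw":2}]'; python3 - <<'E'
from h import *
np.set_printoptions(precision=4,suppress=True)
print(get_obs()['eef_pos'])
for n in ['side','top']:
    c=cam(n); P=cloud(c); m=(abs(P[...,0]-.57)<.06)&(abs(P[...,1]+.01)<.05)&(P[...,2]>.15)&(P[...,2]<.19)
    q=P[m]; print(n,len(q),np.percentile(q,[1,99],axis=0) if len(q) else '')
    if n=='side': cv2.imwrite('pics/s4.png',cv2.resize(c['image'][130:330,180:380],None,fx=3,fy=3))
E
```

```text
time_s: 17.9
eef_pos: [0.5729, -0.0083, 0.2179]
tool_rot: [-3.141, -0.001, 3.14]
ft_force: [-0.1, -0.0, -1.1]
width: 0.0255
gripper_force: 50.2
[ 0.5729 -0.0083  0.2179]
side 268 [[ 0.529  -0.0353  0.1669]
 [ 0.6171  0.0251  0.1887]]
top 34 [[ 0.5304 -0.0392  0.1737]
 [ 0.5701 -0.028   0.1874]]
```

View pics/s4.png

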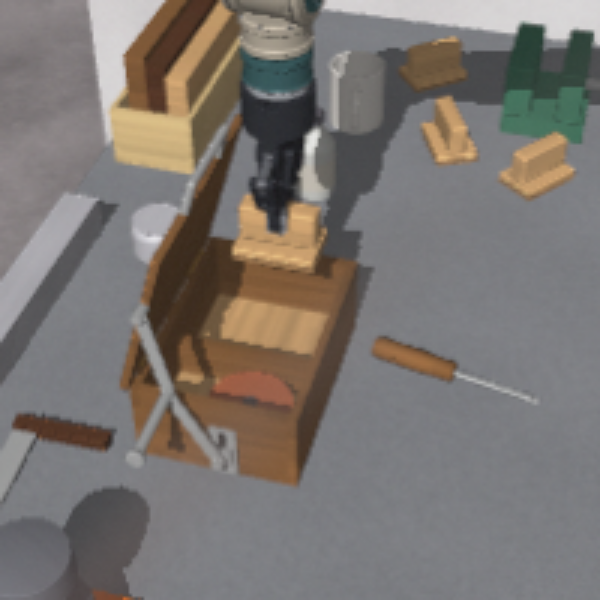

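```bash
python3 -m jog '[{"translation":[0.5,0,0],"twist":0,"claw":2},{"translation":[0,0,3],"twist":0,"claw":2},{"translation":[0,0,3],"twist":0,"claw":2},{"translation":[0,0,3],"twist":0,"claw":2},{"translation":[0,0,3],"twist":0,"claw":2},{"translation":[0,0,1.5],"twist":0,"claw":2},{"translation":[0,0,0.8],"twist":0,"claw":2},{"translation":[0,0,0],"twist":0,"claw":2}]'
```

```text
time_s: 19.0
eef_pos: [0.5684, -0.0085, 0.0753]
tool_rot: [-3.142, 0.0, 3.14]
ft_force: [-0.2, -0.4, -1.2]
width: 0.0251
gripper_force: 50.2
```

```bash
python3 -m jog '[{"translation":[0,0,0.4],"twist":0,"claw":2},{"translation":[0,0,0.3],"twist":0,"claw":2},{"translation":[0,0,0],"twist":0,"claw":2}]'
```

```text
time_s: 19.38
eef_pos: [0.5685, -0.0082, 0.0683]
tool_rot: [-3.142, 0.001, 3.141]
ft_force: [0.7, -0.1, -1.2]
width: 0.0252
gripper_force: 50.2
```

```bash
python3 -m jog '[{"translation":[0,0,0.2],"twist":0,"claw":2},{"translation":[0,0,0.15],"twist":0,"claw":2},{"translation":[0,0,0],"twist":0,"claw":2}]'
```

```text
time_s: 19.75
eef_pos: [0.5685, -0.0083, 0.0681]
tool_rot: [-3.141, 0.001, 3.141]
ft_force: [-8.6, 0.0, 19.0]
width: 0.0249
gripper_force: 52.9
```

```bash
python3 -m jog '[{"translation":[0,0,-0.3],"twist":0,"claw":2},{"translation":[0,0,0],"twist":0,"claw":4},{"translation":[0,0,0],"twist":0,"claw":4},{"translation":[0,0,0],"twist":0,"claw":4},{"translation":[0,0,-3],"twist":0,"claw":4},{"translation":[0,0,-4],"twist":0,"claw":4},{"translation":[0,0,-4],"twist":0,"claw":4},{"translation":[0,0,-4],"twist":0,"claw":4},{"translation":[2,0,-2],"twist":0,"claw":4}]'; python3 - <<'E'
from h import *
np.set_printoptions(precision=4,suppress=True)
for n in ['side','top']:
    c=cam(n)
    print([(round(d['p'],2),w(c,d['xyz'])) for d in look_for(n,'sanding_block')[:6]])
    if n=='side': cv2.imwrite('pics/s5.png',cv2.resize(c['image'][130:330,180:380],None,fx=3,fy=3))
E
python3 k.py
```

```text
time_s: 20.88
eef_pos: [0.5504, -0.0086, 0.2402]
tool_rot: [-3.141, 0.005, 3.141]
ft_force: [-0.4, 1.1, -0.6]
width: 0.0401
gripper_force: 0.0
[(0.87, array([ 0.5231, -0.6619,  0.0275])), (0.79, array([0.5711, 0.008 , 0.062 ])), (0.66, array([ 0.4675, -0.4684,  0.0222])), (0.51, array([0.6267, 0.0698, 0.0687]))]
[(0.91, array([ 0.5174, -0.6659,  0.0318])), (0.76, array([ 0.3297, -0.4432,  0.016 ])), (0.75, array([ 0.4671, -0.4927,  0.0122])), (0.5, array([ 0.5363, -0.0354,  0.0365])), (0.28, array([0.5176, 0.4843, 0.0255]))]
t 21.075 tcp [ 0.5484 -0.0083  0.2374] F [-0.4897 -0.2158 -0.6315] grip 0.0
side 66 pin centre [0.6363 0.2362 0.1173] sd [0.0033 0.0172 0.0023]
   knee_pin []
   knee [(0.54, array([0.6286, 0.1859, 0.1241]))]
top 50 pin centre [0.6359 0.236  0.1183] sd [0.003  0.0175 0.0029]
   knee_pin [(0.57, array([0.6301, 0.1201, 0.0904]))]
   knee [(0.41, array([0.6323, 0.2038, 0.1258]))]
```

View pics/s5.png

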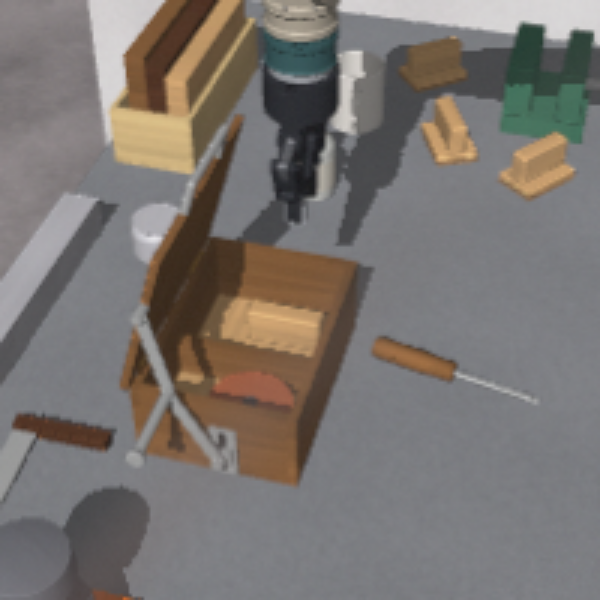

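Block lies flat in the compartment at (285,325); stay still locked, pin end at (135,458). Next: to above the knee pin.

```bash
python3 -m jog '[{"translation":[0.36,4.97,0],"twist":0,"claw":3.4},{"translation":[0.36,4.97,0],"twist":0,"claw":3.4},{"translation":[0.36,4.97,0],"twist":0,"claw":3.4},{"translation":[0.36,4.97,0],"twist":0,"claw":3.4},{"translation":[0.36,4.97,0],"twist":0,"claw":3.4},{"translation":[0,0,0],"twist":0.1745,"claw":3.4},{"translation":[0,0,0],"twist":0.1745,"claw":3.4},{"translation":[0,0,0],"twist":0.1745,"claw":3.4},{"translation":[0,0,0],"twist":0.1745,"claw":3.4},{"translation":[0,0,0],"twist":0.1745,"claw":3.4},{"translation":[0,0,0],"twist":0.1745,"claw":3.4},{"translation":[0,0,0],"twist":0.1745,"claw":3.4},{"translation":[0,0,0],"twist":0.1745,"claw":3.4},{"translation":[0,0,0],"twist":0.1745,"claw":3.4},{"translation":[0.2,2.6,0],"twist":0,"claw":3.4},{"translation":[0,2.6,0],"twist":0,"claw":3.4},{"translation":[0,2.6,0],"twist":0,"claw":3.4},{"translation":[0,2.6,0],"twist":0,"claw":3.4},{"translation":[0,0,0],"twist":0,"claw":3.4}]'
```

```text
time_s: 23.75
eef_pos: [0.6358, 0.242, 0.2363]
tool_rot: [-3.141, 0.0, 1.569]
ft_force: [0.0, -0.9, 0.5]
width: 0.0339
gripper_force: 0.0
```

```bash
python3 -m jog '[{"translation":[-0.2,0,4],"twist":0,"claw":3.4},{"translation":[0,0,4],"twist":0,"claw":3.4},{"translation":[0,0,3],"twist":0,"claw":3.4},{"translation":[0,0,1.3],"twist":0,"claw":3.4},{"translation":[0,0,0],"twist":0,"claw":3.4}]'; python3 - <<'E'
from h import *
c=cam('side'); cv2.imwrite('pics/s6.png',cv2.resize(c['image'][200:320,190:310],None,fx=5,fy=5))
E
```

```text
time_s: 24.38
eef_pos: [0.6333, 0.2401, 0.1137]
tool_rot: [-3.139, 0.001, 1.57]
ft_force: [0.6, -0.1, 0.5]
width: 0.0339
gripper_force: 0.0
```

View pics/s6.png

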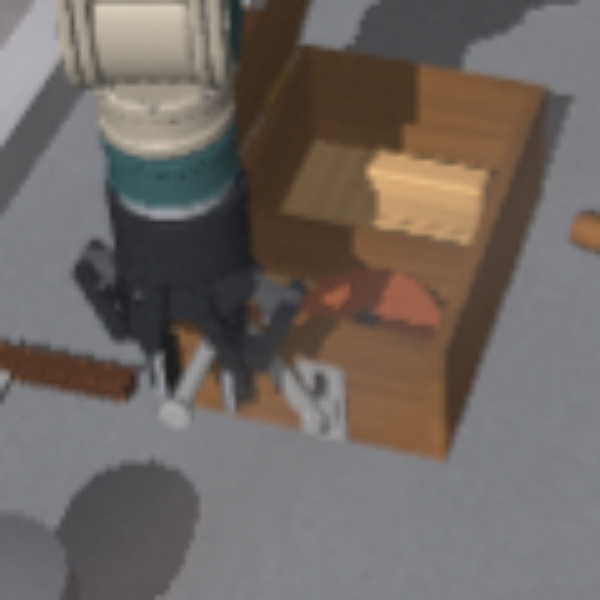

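Pin (175,410) lies between the two fingers, the block flat in the compartment. Close.

```bash
python3 -m jog '[{"translation":[0,0.35,0],"twist":0,"claw":3.4},{"translation":[0,0,0],"twist":0,"claw":0.8},{"translation":[0,0,0],"twist":0,"claw":0.8},{"translation":[0,0,0],"twist":0,"claw":0.8},{"translation":[0,0,0],"twist":0,"claw":0.8}]' 60; python3 -c "
from bench import get_obs; import numpy as np
o=get_obs(); e=np.array(o['eef_pos']); x,z=e[0],e[2]
F=np.array([.587,.031]); 
# pin centre angle from vertical, use tcp x
a0=np.arcsin((x-F[0])/.101); zc=F[1]+.101*np.cos(a0); print('a0',np.degrees(a0),'pin-tcp z',zc-z)
a=a0; P=lambda a:F+.101*np.array([np.sin(a),np.cos(a)])
for d in list(range(25,-86,-5)):
    b=np.radians(d); print(d,((P(b)-P(a))*100).round(2),P(b).round(4)); a=b"
```

```text
time_s: 25.05
eef_pos: [0.6374, 0.2405, 0.1162]
tool_rot: [-3.141, -0.001, 1.57]
ft_force: [-3.7, 0.0, 5.0]
width: 0.01
gripper_force: 58.4
a0 29.947383330555375 pin-tcp z 0.0023591336543952873
25 [-0.77  0.4 ] [0.6297 0.1225]
20 [-0.81  0.34] [0.6215 0.1259]
15 [-0.84  0.26] [0.6131 0.1286]
10 [-0.86  0.19] [0.6045 0.1305]
5 [-0.87  0.12] [0.5958 0.1316]
0 [-0.88  0.04] [0.587 0.132]
-5 [-0.88 -0.04] [0.5782 0.1316]
-10 [-0.87 -0.12] [0.5695 0.1305]
-15 [-0.86 -0.19] [0.5609 0.1286]
-20 [-0.84 -0.26] [0.5525 0.1259]
-25 [-0.81 -0.34] [0.5443 0.1225]
-30 [-0.78 -0.41] [0.5365 0.1185]
-35 [-0.74 -0.47] [0.5291 0.1137]
-40 [-0.7  -0.54] [0.5221 0.1084]
-45 [-0.65 -0.6 ] [0.5156 0.1024]
-50 [-0.6  -0.65] [0.5096 0.0959]
-55 [-0.54 -0.7 ] [0.5043 0.0889]
-60 [-0.47 -0.74] [0.4995 0.0815]
-65 [-0.41 -0.78] [0.4955 0.0737]
-70 [-0.34 -0.81] [0.4921 0.0655]
-75 [-0.26 -0.84] [0.4894 0.0571]
-80 [-0.19 -0.86] [0.4875 0.0485]
-85 [-0.12 -0.87] [0.4864 0.0398]
```

```bash
python3 -m jog '[{"translation":[0,-0.38,-0.3],"twist":0,"claw":0.8},{"translation":[0,-0.39,-0.25],"twist":0,"claw":0.8},{"translation":[0,-0.4,-0.18],"twist":0,"claw":0.8},{"translation":[0,-0.41,-0.17],"twist":0,"claw":0.8},{"translation":[0,0,0],"twist":0,"claw":0.8}]'
```

```text
time_s: 25.68
eef_pos: [0.6222, 0.2407, 0.124]
tool_rot: [3.141, -0.001, 1.571]
ft_force: [3.3, 4.1, -4.5]
width: 0.01
gripper_force: 58.5
```

```bash
python3 -m jog '[{"translation":[0,-0.42,-0.07],"twist":0,"claw":0.8},{"translation":[0,-0.42,-0.1],"twist":0,"claw":0.8},{"translation":[0,-0.43,-0.1],"twist":0,"claw":0.8},{"translation":[0,-0.43,-0.09],"twist":0,"claw":0.8},{"translation":[0,-0.43,-0.06],"twist":0,"claw":0.8},{"translation":[0,-0.44,-0.06],"twist":0,"claw":0.8},{"translation":[0,-0.44,-0.02],"twist":0,"claw":0.8},{"translation":[0,-0.44,-0.02],"twist":0,"claw":0.8},{"translation":[0,0,0],"twist":0,"claw":0.8}]'; python3 k.py | grep centre
```

```text
time_s: 26.8
eef_pos: [0.5899, 0.2407, 0.1324]
tool_rot: [3.136, -0.001, 1.57]
ft_force: [2.2, 2.2, 8.6]
width: 0.0098
gripper_force: 58.5
side 186 pin centre [0.5927 0.25   0.1435] sd [0.0149 0.0066 0.0141]
top 35 pin centre [0.5867 0.22   0.1312] sd [0.0091 0.009  0.0114]
```

```bash
python3 -m jog '[{"translation":[0,-0.44,-0.13],"twist":0,"claw":0.8},{"translation":[0,-0.44,-0.1],"twist":0,"claw":0.8},{"translation":[0,-0.44,0.01],"twist":0,"claw":0.8},{"translation":[0,-0.44,0.03],"twist":0,"claw":0.8},{"translation":[0,-0.43,0.05],"twist":0,"claw":0.8},{"translation":[0,-0.43,0.07],"twist":0,"claw":0.8},{"translation":[0,-0.43,0.09],"twist":0,"claw":0.8},{"translation":[0,-0.43,0.11],"twist":0,"claw":0.8},{"translation":[0,0,0],"twist":0,"claw":0.8}]'
```

```text
time_s: 28.22
eef_pos: [0.5508, 0.2405, 0.1272]
tool_rot: [-3.138, -0.001, 1.571]
ft_force: [-1.0, 2.7, 5.8]
width: 0.0097
gripper_force: 59.8
```

```bash
python3 -m jog '[{"translation":[0,-0.5,0.1],"twist":0,"claw":0.8},{"translation":[0,-0.49,0.16],"twist":0,"claw":0.8},{"translation":[0,-0.47,0.24],"twist":0,"claw":0.8},{"translation":[0,-0.46,0.26],"twist":0,"claw":0.8},{"translation":[0,-0.45,0.28],"twist":0,"claw":0.8},{"translation":[0,-0.43,0.31],"twist":0,"claw":0.8},{"translation":[0,-0.41,0.33],"twist":0,"claw":0.8},{"translation":[0,-0.4,0.35],"twist":0,"claw":0.8},{"translation":[0,-0.38,0.37],"twist":0,"claw":0.8},{"translation":[0,-0.36,0.39],"twist":0,"claw":0.8},{"translation":[0,0,0],"twist":0,"claw":0.8}]'; python3 - <<'E'
from h import *
c=cam('side'); cv2.imwrite('pics/s7.png',cv2.resize(c['image'][180:330,180:360],None,fx=4,fy=4))
E
```

```text
time_s: 29.6
eef_pos: [0.5079, 0.2398, 0.0982]
tool_rot: [-3.139, 0.001, 1.57]
ft_force: [0.4, 2.1, -5.6]
width: 0.0098
gripper_force: 58.5
```

View pics/s7.png

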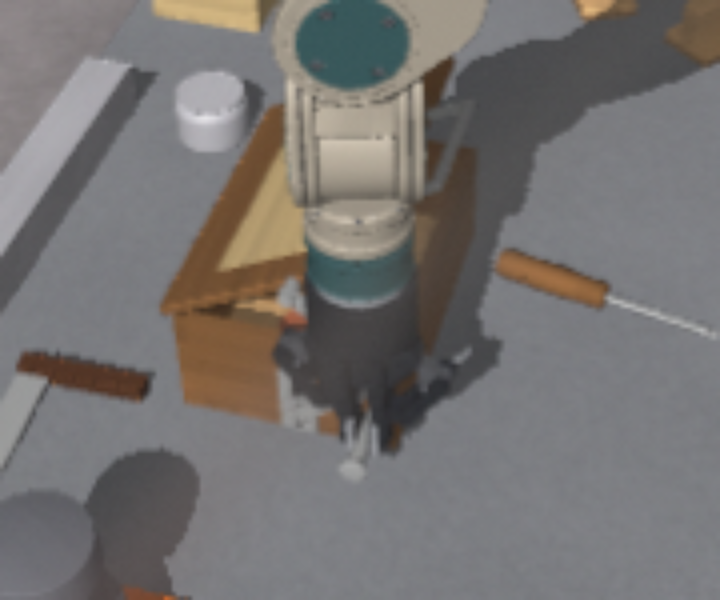

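The lid follows the pin, front edge still ajar (470,150); the pin (355,465) sits in the fingers.

```bash
python3 -m jog '[{"translation":[0,-0.34,0.4],"twist":0,"claw":0.8},{"translation":[0,-0.32,0.42],"twist":0,"claw":0.8},{"translation":[0,-0.3,0.44],"twist":0,"claw":0.8},{"translation":[0,-0.27,0.45],"twist":0,"claw":0.8},{"translation":[0,-0.25,0.47],"twist":0,"claw":0.8},{"translation":[0,-0.22,0.48],"twist":0,"claw":0.8},{"translation":[0,-0.2,0.49],"twist":0,"claw":0.8},{"translation":[0,-0.17,0.5],"twist":0,"claw":0.8},{"translation":[0,-0.15,0.51],"twist":0,"claw":0.8},{"translation":[0,0,0],"twist":0,"claw":0.8}]'; python3 - <<'E'
from h import *
np.set_printoptions(precision=4,suppress=True)
for n in ['side','top']:
    c=cam(n); P=cloud(c); x,y,z=P[...,0],P[...,1],P[...,2]
    m=(x>.5)&(x<.69)&(y>-.08)&(y<.15)&(z>.08)&(z<.2)
    q=P[m]; A=np.c_[q[:,0],np.ones(len(q))]; s=np.polyfit(q[:,0],q[:,2],1); r=abs(np.polyval(s,q[:,0])-q[:,2])<.006; s=np.polyfit(q[r,0],q[r,2],1)
    print(n,r.sum(),len(q),'lid angle',-np.arctan(s[0]))
E
```

```text
time_s: 30.9
eef_pos: [0.4867, 0.24, 0.057]
tool_rot: [-3.141, 0.001, 1.57]
ft_force: [1.8, 0.5, -6.9]
width: 0.0093
gripper_force: 58.5
side 1275 1291 lid angle 0.07236526522792987
top 2994 3354 lid angle 0.06308319991999622
```

```bash
python3 -m jog '[{"translation":[0,-0.04,0.26],"twist":0,"claw":0.8},{"translation":[0,-0.04,0.26],"twist":0,"claw":0.8},{"translation":[0,-0.03,0.26],"twist":0,"claw":0.8},{"translation":[0,-0.02,0.2],"twist":0,"claw":0.8},{"translation":[0,0,0],"twist":0,"claw":0.8}]'; cat > l.py <<'E'
from h import *
np.set_printoptions(precision=4,suppress=True)
for n in ['side','top']:
    c=cam(n); P=cloud(c); x,y,z=P[...,0],P[...,1],P[...,2]
    m=(x>.52)&(x<.68)&(y>-.08)&(y<.15)&(z>.08)&(z<.2)
    q=P[m]; s=np.polyfit(q[:,0],q[:,2],1)
    for _ in range(4): r=abs(np.polyval(s,q[:,0])-q[:,2])<.004; s=np.polyfit(q[r,0],q[r,2],1)
    print(n,r.sum(),len(q),'lid angle',-np.arctan(s[0]))
E
python3 l.py
```

```text
time_s: 31.62
eef_pos: [0.4862, 0.2406, 0.0496]
tool_rot: [3.141, -0.001, 1.57]
ft_force: [-3.7, -1.3, 7.6]
width: 0.0096
gripper_force: 59.9
side 1106 1150 lid angle 0.016336231776846927
top 2042 2858 lid angle 0.0036778306208134206
```

```bash
python3 -m jog '[{"translation":[0,0,-0.2],"twist":0,"claw":0.8},{"translation":[0,0,0],"twist":0,"claw":1.6},{"translation":[0,0,0],"twist":0,"claw":3.4},{"translation":[0,0,0],"twist":0,"claw":3.4},{"translation":[0,0,0],"twist":0,"claw":3.4},{"translation":[0,0,-2],"twist":0,"claw":3.4},{"translation":[0,0,-4],"twist":0,"claw":3.4},{"translation":[0,0,-4],"twist":0,"claw":3.4},{"translation":[0,0,-4],"twist":0,"claw":3.4},{"translation":[0,-4,0],"twist":0,"claw":3.4},{"translation":[0,-4,0],"twist":0,"claw":3.4},{"translation":[0,0,0],"twist":0,"claw":3.4}]'; python3 l.py; python3 k.py | grep centre; python3 - <<'E'
from h import *
c=cam('side'); cv2.imwrite('pics/s8.png',cv2.resize(c['image'][180:330,180:360],None,fx=4,fy=4))
E
```

```text
time_s: 33.22
eef_pos: [0.4028, 0.2398, 0.1897]
tool_rot: [-3.139, 0.001, 1.572]
ft_force: [0.8, 0.5, -0.7]
width: 0.0343
gripper_force: 0.0
side 2220 2307 lid angle 0.0008375028162308228
top 2038 2851 lid angle 0.0009176763379962023
side 62 pin centre [0.4852 0.2345 0.0434] sd [0.0034 0.0165 0.0024]
top 49 pin centre [0.4852 0.2346 0.0433] sd [0.0031 0.0176 0.0044]
```

View pics/s8.png

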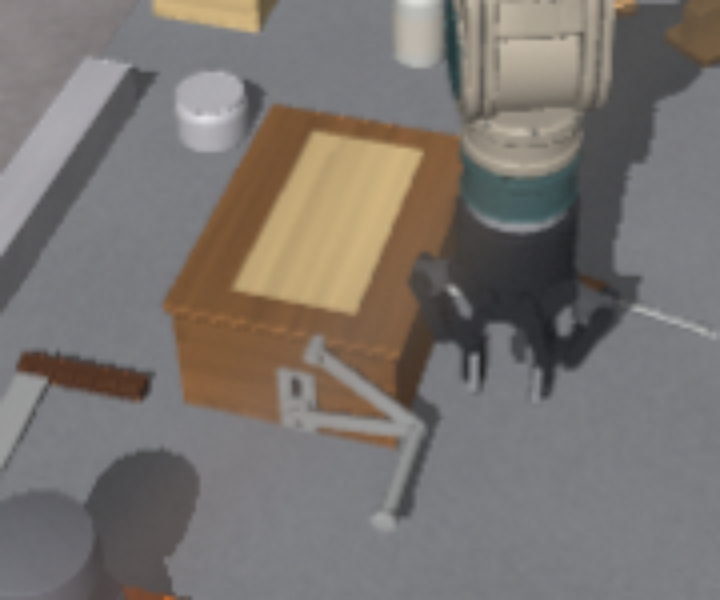

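The lid lies flat (315,220), stay folded with its pin at (385,520), and the gripper is clear of everything (510,370). Lid angle is about 0.001 rad, so I hand in.

```bash
python3 -c "from bench import close_job; print(close_job())"
```

```text
the job is handed in; nothing more can be done
None
```

The job is handed in, with no verdict returned: the lid opened onto its locked stay, the leftmost sanding block was laid flat in the empty compartment, and the lid was folded down and last measured at about 0.001 rad, with the gripper clear at 33 s; I did not measure foot slip directly.

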